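Change over the spring clips on an inspection stage

ROBOT

A 6-joint arm with a two-finger parallel gripper is mounted at the origin on a cart in front of the work surface, level with it; the furniture and walls round the work are solid. World frame = base frame: x ahead of the robot, y to its left, z up, the work surface at z = 0. Lengths are in m, angles in rad, forces in N, time in s.
With the tool pointing down it reaches from about 0.35 to 0.875 m from the base axis. Payload 15.5 kg.
Tool frame: the origin (TCP) lies at the very end of the fingers, on their centre line; the grasp point (between the pads) lies env.hold_point_z behind it (env.hold_point_z is the distance from the TCP to the grasp point, in m); z points along the fingers, y is the line along which they close (so a half turn about z gives the same grasp; the last joint's range is limited). The gripper opens to 85 mm and grips with 20 to 120 N. Pads are 22 mm wide; open, the fingers measure 114 mm over their backs; the gripper's body (76 mm by 85 mm) begins 54 mm behind the grasp point. The pads swing forward as they close: fully open they stand 13 mm farther back than shut.
Start: joints at [1.159, 0.494, 1.345, -0, 1.302, -0.096], TCP at [0.195, 0.594, 0.231] pointing down, gripper open.
Joint ranges: [-2.91, 2.91], [-0.82, 2.16], [0.22, 2.67], [-1.22, 4.37], [0.12, 2.79], [-3.08, 3.08]. Speed limits (rad/s): [1.89, 1.89, 2.57, 3.01, 3.01, 3.01].

INTERFACE

Orientations are given as a unit quaternion [x, y, z, w].
In Python, from station import env gives the robot as it stands.
- The arm moves only by the tool apply_moves, never from a script. Its argument "plan" is a list of rows, each a list of 6 numbers: the shift along the world's x, y, z each as a share of 15 cm, from -1 to 1, then the turn, a rotation vector about the world's x, y, z each as a share of 30 degrees, from -1 to 1. In form: [[dx, dy, dz, wx, wy, wz], ...]. A call has 1 to 12 rows; each row is the pose to reach, as a shift and turn from the pose commanded when the call began; what a row does not reach only later rows make up. A row lasts 1/12 s, in which the tool goes at most 41.7 mm and 7.16 degrees, less where a joint would pass 70% of its speed; a pose out of reach is approached as far as the arm can. A call with a number of a shift or a turn outside -1 to 1 is refused whole. A call with a gripper value outside its range is refused whole. "grip" is the closure, from 0 (fully open) to 1 (shut), set as the call begins (left out, the last holds). The fingers move at their own pace and stop on an object; the grip force is fixed at half the most. Time passes only in rows, so rows that repeat a pose let the fingers close. It gives the time, the measured TCP pose, the force, the opening and the grip force at its end, in the units of the state.
- env.get_state(): the state, without advancing time (a new reading comes with each control period).
- env.read_camera(name): name is "scene" or "side" or "wrist"; returns (picture, depth): 384x512x3 uint8, red, green, blue; 384x512 float32, m along the optical axis (not along the pixel's ray), 0 where there is no reading.
- env.camera_params(name): a dict with "fov_y" (degrees; the focal length in pixels is half the picture's height over the tangent of half this angle, whatever the lens; pixels are square), "cx", "cy" (the principal point, pixels), "R" (3x3) and "t" (3): a world point X has camera coordinates R X + t. Camera axes: x right, y down, z forward; pixel columns grow to the right and rows downward; lengths in m; the calibration is good to about 2 mm. The wrist camera is an equidistant fisheye: a pixel r from the principal point sees the ray r / f radians off the axis. A picture is of the moment at which its call begins: read the wrist's pose just before it. camera_params takes no time and is no camera call; for the wrist camera it gives the pose at the moment of the call.
- env.job_done(): hands the job in; it is judged then, once.
The state is a dict: "clock": time; "joint_pos": joint angles; "joint_velocities": joint speeds; "joint_torque": joint torques, N m; "eef_pos": TCP position; "eef_rot": TCP orientation; "ft_force": force on the tool from outside, world axes, zero at the start; "ft_torque": the same for the moment, N m; "width": opening from 0.0 (shut) to 1.0 (fully open); "finger_force": force on a finger pad.
Only numpy, scipy, OpenCV 4.12 (cv2) and the standard library are available. Lean on these libraries where they do the work, as an engineer would, in place of code of your own. Each camera call takes 0.05 s, during which the arm holds its last target. There are 200 camera calls.

TASK

The ground test plate on the inspection stage is held by the blue-post clip, whose foot hides the red mark. First swing the red-post clip round onto the plate's edge and on until its heel meets the buffered stop, press it home there with about 10 N on the post for a moment and leave it holding; then swing the blue-post clip well clear of the plate. Do not touch or shift the plate with the robot, never leave it without a clip, and leave everything else on the table alone.

Things in the scene. Friction and masses are not known exactly. Their poses are not given: they have to be found in the camera images.
- stage: aluminium inspection stage, fixed for the run: base plate 235 x 310 mm (x, y), its top 18 mm above its origin. Origin on the table under the middle of the plate's nest; x points to the stage's rear (where the pivots are, base from x = -82 to +152 mm), y to its left, z up. Four dark rails 4 mm high make the nest.
- plate: loose plaster plate 80 x 110 x 8 mm (x, y, z) with a dark ground slag disc, lying in the nest with less than 2 mm play; origin at the centre of its underside, axes as the stage's. Its top is 26 mm above the table. A red spot 6 mm across lies at x = +8, y = +37 mm, hidden under the blue clip's foot at the start.
- right_pivot (a point): pivot screw of the red-post clip, on the vertical pivot axis, at x = +75, y = -70, z = 27 mm of the stage. A flat steel spring blade runs 74 mm from it to a round brass foot (ball 20 mm across) with an upright post over it; a rigid 10 mm wide heel bar reaches 74 mm out on the other side.
- right_blade: spring blade, foot and post of the red-post clip; origin at the pivot. The free foot hangs 1.5 mm lower than the plate's top (pressing down with about 2 N once on the plate) and rides up by itself when pushed sideways onto the plate's edge. Push felt at the post: about 1 N free, a hump of 5 to 9 N for some mm while climbing the edge (not yet the stop), about 2 N sliding on the plate.
- right_post (a point): top centre of the red post: upright round pin 12 mm across, to be pushed from any side or gripped; it stands free from 41 to 78 mm above the table, 1.5 mm higher when on the plate; 74 mm from the pivot axis.
- right_swing (a joint): swing q of the red-post clip, rad. 0: parked, blade 0.9 rad outward (right) of the stage's -x; grows as the foot swings to the plate. Blade direction in the stage frame (-cos(q-0.9), sin(q-0.9)). The foot meets the plate's right edge near 1.04, is wholly on it from 1.2; the heel meets the stop somewhere between 1.24 and 1.48.
- right_clip: the red-post clip as a whole, with its rigid heel bar; origin on the pivot axis, its -x axis along the blade, +x along the heel.
- stop: grey housing 30 x 24 x 26 mm at the stage's right rear (x = +130, y = -138 mm). A rubber-tipped buffer points from it to +y at the heel; how far it stands out (14 mm range) is not reported: feel for it. It meets the heel 55 mm from the pivot, yields 10 N/mm (about 5 N/mm at the post) and afterwards pushes the clip back a little, as it should. Over 18 N (15 N on the post) harms it.
- left_pivot (a point): pivot screw of the blue-post clip, at x = +75, y = +70 mm, z = 27 mm of the stage. The clip is the mirror image of the other, with a short heel and no stop.
- left_post (a point): top centre of the blue post, as the red one.
- left_swing (a joint): swing of the blue-post clip, rad. 0: parked, blade 0.9 rad outward (to the left) of the stage's -x; grows toward the plate; blade direction (-cos(q-0.9), -sin(q-0.9)). It starts on the plate at 1.28 to 1.45, leaves the plate near 1.04 and is well clear (foot 25 mm beside the plate) below 0.75; hard end at 0.
- tape: roll of paper tape 100 x 34 mm, bystander
- jar: white jar with blue lid 50 x 62 mm, bystander
- brush: flat brush 212 x 44 x 14 mm, bystander
- loop: wire loop tool 183 mm, bystander
- mug: white mug 89 mm high, bystander

How it is judged:
On the way, in this order (a step that is already met when the one before it is completed fails the run):
1. with the blue-post clip still on the plate, the red-post clip is on the plate and its heel is pressed against the stop with more than 6 N (about 7 N on the post) (value of joint right_swing above 1.2 rad and contact force between right_clip and stop above 6 N and value of joint left_swing above 1.15 rad), for 0.2 s.
2. the blue-post clip is well clear of the plate while the red-post clip stays on it (value of joint right_swing above 1.2 rad and value of joint left_swing below 0.75 rad), for 0.2 s.
At the end, for the whole second after the job is handed in: the red-post clip's foot rests wholly on the plate (swing over 1.2 rad), the blue-post clip is well clear (swing under 0.75 rad, foot 25 mm beside the plate), the plate lies flat in its nest within 4 mm of the middle, and all are at rest (all of step 2 and x of plate in the frame of stage between -0.004 and 0.004 m and y of plate in the frame of stage between -0.004 and 0.004 m and angle between plate's own z axis and vertical below 0.04 rad and z of plate in the frame of stage below 0.021 m and linear speed of plate below 0.02 m/s and velocity of joint left_swing between -0.05 and 0.05 rad/s and velocity of joint right_swing between -0.05 and 0.05 rad/s); the robot touches nothing.
It fails at once if the heel is forced against the stop with more than 18 N (contact force between right_clip and stop above 18 N).
It fails at once if both clips are off the plate at once (value of joint each of left_swing, right_swing below 1 rad).
It fails at once if the robot touches the plate (contact force between any of the fingers, the arm and plate above 2 N).
It fails at once if the plate is shifted by more than 5 mm (distance of plate from where it was at the start of the episode above 0.005 m).
It fails at once if a bystander is moved by more than 30 mm (distance of any of tape, jar, brush, loop, mug from where it was at the start of the episode above 0.03 m).
It also fails if it takes over 54 s, if anything falls off the work surface, if the arm or the gripper's body presses on something with over 40 N, if the wrist force passes 120 N, or if a joint passes its speed limit or range.

## Working session

There is one attempt and no reset: what is moved stays moved. The work goes in short steps, Python scripts to look and compute and a tool call to move; the robot and the scene stay as the last step left them, time stands still between calls to the robot, and variables do not carry over. Pictures are saved under pics/ and viewed, at most 10 in all, crops included, and the job is handed in when it is done.

Besides the shell and the picture viewer there is one more tool, called after "Request:" as name(argument=value, ...), one argument or row to a line, values as JSON. apply_moves: Moves the arm, as the interface text tells. Its arguments: {"type":"object","properties":{"plan":{"type":"array","items":{"type":"array","items":{"type":"number"}}},"grip":{"type":"number"}},"required":["plan"]}

```bash
mkdir -p pics
cat > h.py <<'E'
import numpy as np, cv2
from station import env
def look(n,f):
    p=env.camera_params(n); im,d=env.read_camera(n)
    cv2.imwrite(f'pics/{f}.png',im[:,:,::-1]); np.savez(f'pics/{f}.npz',im=im,d=d,R=p['R'],t=p['t'],c=[p['cx'],p['cy'],p['fov_y']]); return im,d,p
def pt(f,u,v,z=None):
    a=np.load(f'pics/{f}.npz'); cx,cy,fv=a['c']; F=192/np.tan(np.radians(fv/2))
    r=np.array([(u-cx)/F,(v-cy)/F,1]); R,t=a['R'],a['t']
    if z is None: return R.T@(r*a['d'][int(v),int(u)]-t)
    o=-R.T@t; w=R.T@r; return o+w*(z-o[2])/w[2]
E
python3 - <<'E'
from h import *
print(env.get_state(),env.hold_point_z)
for n in('scene','side'):
    p=look(n,n)[2]; print(n,-p['R'].T@p['t'],p['fov_y'],p['R'])
a=cv2.imread('pics/scene.png');b=cv2.imread('pics/side.png')
cv2.imwrite('pics/s2.png',cv2.resize(a,(800,600),interpolation=2))
cv2.imwrite('pics/b2.png',cv2.resize(b,(800,600),interpolation=2))
E
```

```text
{'clock': 0.0, 'joint_pos': array([ 1.15849221e+00,  4.94174368e-01,  1.34616333e+00, -2.77247912e-05,
        1.30249485e+00, -9.54718139e-02]), 'joint_velocities': array([-0.00069329,  0.00050887,  0.0006699 ,  0.00041327, -0.00054209,
       -0.00071251]), 'joint_torque': array([-5.50995057e-03, -8.82185125e+01, -3.83848965e+01, -5.61867837e-04,
        1.03478742e-02,  3.37975996e-05]), 'eef_pos': array([0.19456104, 0.59354913, 0.23069483]), 'eef_rot': array([ 1.57750720e-01,  9.87478772e-01, -6.03430372e-04, -1.42775893e-04]), 'ft_force': array([ 0.0657473 , -0.41787738,  0.14316262]), 'ft_torque': array([-0.03550391, -0.04215831, -0.01510226]), 'finger_force': 0.0, 'width': 0.9980921486707743} 0.0187
scene [-0.22285928 -0.58314163  0.86364938] 43.316079214300515 [[ 0.53381556 -0.84541261  0.01784551]
 [-0.53886507 -0.3563657  -0.76330068]
 [ 0.65166355  0.39784546 -0.64579688]]
side [0.37690691 0.72132922 0.69227939] 56.55385563082008 [[-0.97019928 -0.24204885 -0.01121183]
 [-0.13126979  0.56393204 -0.81532135]
 [ 0.20367031 -0.78955241 -0.57890016]]
```

View pics/s2.png

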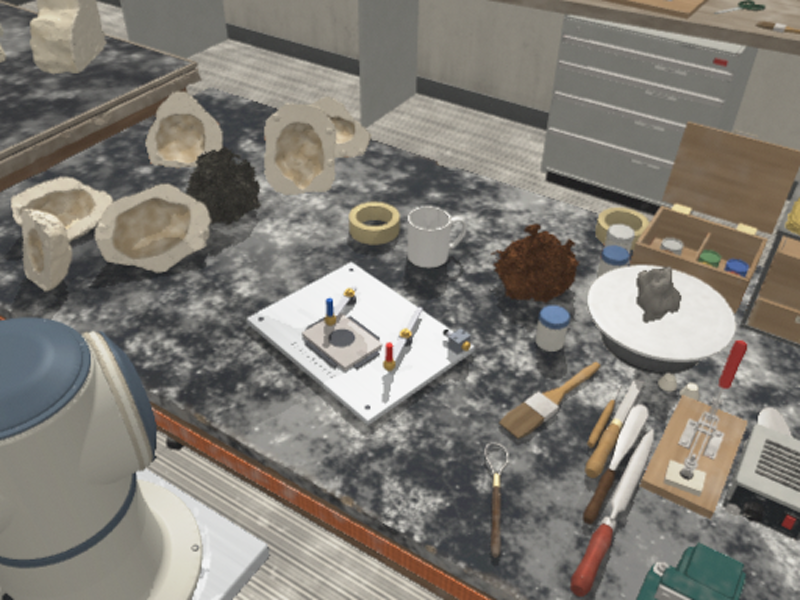

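View pics/b2.png

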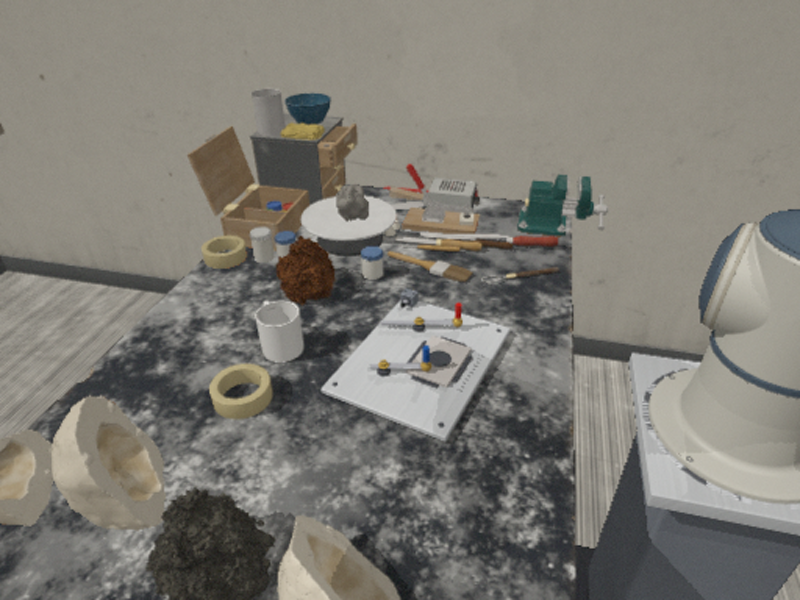

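The scene picture (800x600) shows the stage with corners at about (350,264), (248,320), (368,420), (472,346), the blue post at (329,305), the red post at (389,352) and the stop at (457,340). The side picture shows the same stage from the left, with blue at (426,352) and red at (458,313). I'll enlarge both for precise pixels.

Run:
```python
from h import *
a=cv2.imread('pics/scene.png')[163:275,155:305];b=cv2.imread('pics/side.png')[185:285,200:333]
cv2.imwrite('pics/s3.png',cv2.resize(a,None,fx=5.3,fy=5.3,interpolation=2))
cv2.imwrite('pics/b3.png',cv2.resize(b,None,fx=6,fy=6,interpolation=2))
```

```text
(no output)
```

View pics/s3.png

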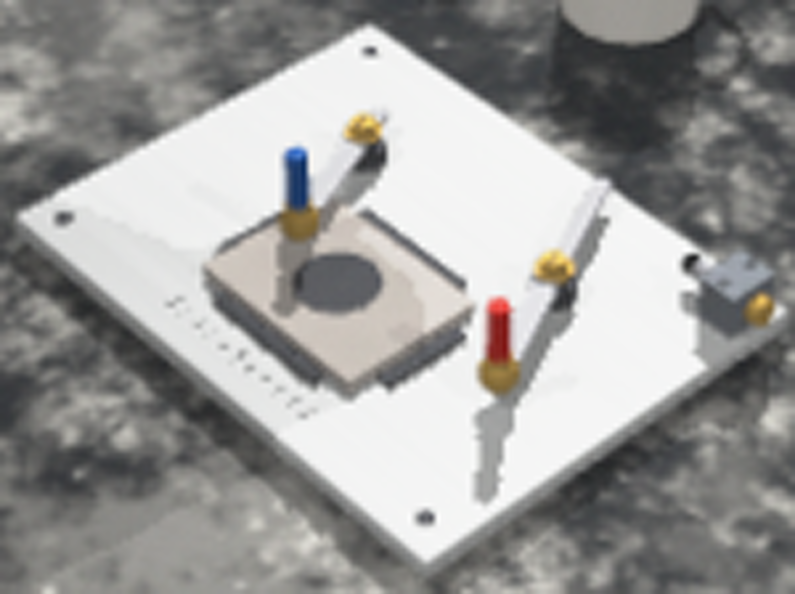

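View pics/b3.png

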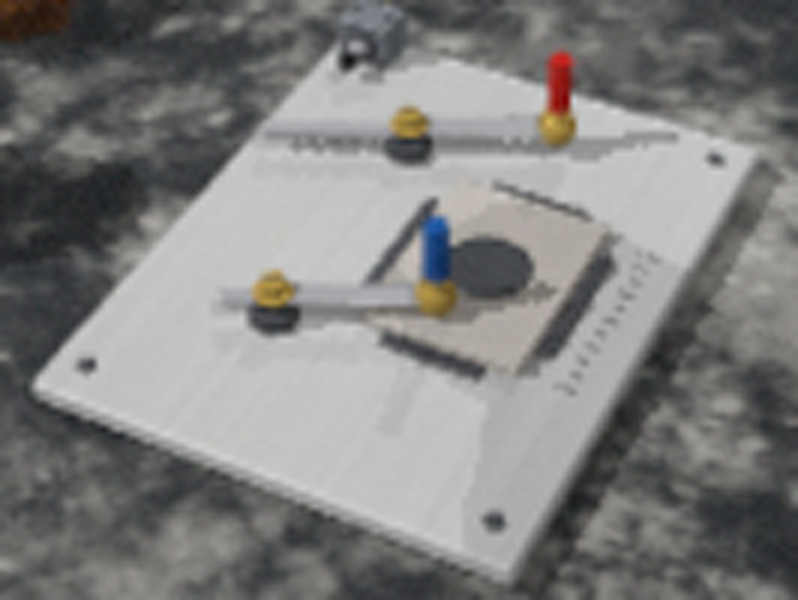

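Scene crop: stage corners at front-left (17,215), front-right (425,562), rear-right (787,315) and rear-left (370,25); post tops at blue (296,150) and red (498,301). Side crop: front-left (508,580), rear-left (37,385), front-right (757,152); tops at blue (436,220) and red (561,56).

```bash
cat > fit.py <<'E'
from h import *
from scipy.optimize import least_squares
S={'scene':(155,163,5.3),'side':(200,185,6.0)}
def px(n,x,y): a,b,s=S[n]; return np.array([a+(x+.5)/s-.5,b+(y+.5)/s-.5])
C={'fl':(-.082,.155,.018),'fr':(-.082,-.155,.018),'rl':(.152,.155,.018),'rr':(.152,-.155,.018)}
obs=[('scene','fl',17,215),('scene','fr',425,562),('scene','rr',787,315),('scene','rl',370,25),('side','fl',508,580),('side','rl',37,385),('side','fr',757,152),
('scene','B',296,151),('scene','A',498,302),('side','B',436,221),('side','A',561,57)]
P={n:np.load(f'pics/{n}.npz') for n in S}
def proj(n,X):
    a=P[n];c=a['R']@X+a['t'];F=192/np.tan(np.radians(a['c'][2]/2));return a['c'][:2]+F*c[:2]/c[2]
def W(v,p):
    c,s=np.cos(v[2]),np.sin(v[2]);return np.array([v[0]+c*p[0]-s*p[1],v[1]+s*p[0]+c*p[1],p[2]])
def post(v,k,q=None):
    if k=='A': q=v[3] if q is None else q; return W(v,(.075-.074*np.cos(q-.9),-.07+.074*np.sin(q-.9),.078))
    q=v[4] if q is None else q; return W(v,(.075-.074*np.cos(q-.9),.07-.074*np.sin(q-.9),.0795))
def X(v,k): return W(v,C[k]) if k in C else post(v,k)
def res(v): return np.concatenate([proj(n,X(v,k))-px(n,x,y) for n,k,x,y in obs])
E
python3 - <<'E'
from fit import *
f=least_squares(res,[.5,.0,-.1,0.3,1.35]);v=f.x
print(v);print(np.round(f.fun.reshape(-1,2),2))
np.save('v.npy',v)
for k in'AB':print(k,post(v,k))
print('pivA',W(v,(.075,-.07,.027)),'pivB',W(v,(.075,.07,.027)),'stop',W(v,(.13,-.138,.026)))
for q in(1.0,1.2,1.3,1.45):print(q,post(v,'A',q))
for q in(1,.7,.5):print(q,post(v,'B',q))
for n in('scene','side'):
  for k,h in(('A',.3),('B',.3)):
    pass
E
```

```text
[ 0.49329146 -0.02918151 -0.24875563  0.42924974  1.34981287]
[[-1.46 -0.91]
 [-0.65 -0.14]
 [ 0.2  -1.16]
 [-0.34 -1.01]
 [ 0.5  -2.  ]
 [-0.98 -1.2 ]
 [ 0.93 -1.05]
 [-0.29 -0.4 ]
 [-0.21 -0.11]
 [ 0.42 -0.58]
 [ 0.3  -0.5 ]]
A [ 0.476565   -0.13178474  0.078     ]
B [0.51070745 0.0054208  0.0795    ]
pivA [ 0.54874906 -0.11549174  0.027     ] pivB [0.58321679 0.020199   0.027     ] stop [ 0.58531466 -0.19493956  0.026     ]
1.0 [ 0.47920395 -0.09020382  0.078     ]
1.2 [ 0.48561416 -0.07689141  0.078     ]
1.3 [ 0.48978317 -0.07078128  0.078     ]
1.45 [ 0.49712674 -0.06247158  0.078     ]
1 [0.51003402 0.03116636 0.0795    ]
0.7 [0.5165437  0.05230351 0.0795    ]
0.5 [0.52425091 0.06490945 0.0795    ]
```

Request:
apply_moves(
  plan=[
    [1, -1, 0, 0, 0, 0.13],
    [1, -1, 0, 0, 0, 0.13],
    [1, -1, 0, 0, 0, 0.13],
    [1, -1, 0, 0, 0, 0.13],
    [1, -1, 0, 0, 0, 0.13],
    [1, -1, 0, 0, 0, 0.13],
    [1, -1, 0, 0, 0, 0.13],
  ],
  grip=1,
)

```text
clock: 0.68
eef_pos: [0.3463, 0.4422, 0.2312]
eef_rot: [0.126, 0.992, -0.0, -0.0]
ft_force: [-0.5, 0.3, -0.1]
width: 0.008
finger_force: 0.0
```

Request:
apply_moves(
  plan=[
    [0.8, -1, 0, 0, 0, 0],
    [0.8, -1, 0, 0, 0, 0],
    [0.8, -1, 0, 0, 0, 0],
    [0.8, -1, 0, 0, 0, 0],
    [0.8, -1, 0, 0, 0, 0],
    [0.8, -1, 0, 0, 0, 0],
  ],
)

```text
clock: 1.18
eef_pos: [0.4669, 0.2916, 0.2311]
eef_rot: [0.125, 0.992, -0.0, 0.0]
ft_force: [0.4, -0.7, 0.3]
width: 0.001
finger_force: 0.0
```

Request:
apply_moves(
  plan=[
    [0, -1, 0, 0, 0, 0],
    [0, -1, 0, 0, 0, 0],
    [0, -1, 0, 0, 0, 0],
    [0, -1, 0, 0, 0, 0],
    [0, -1, 0, 0, 0, 0],
  ],
)

```text
clock: 1.6
eef_pos: [0.464, 0.1415, 0.2312]
eef_rot: [0.125, 0.992, -0.0, -0.0]
ft_force: [0.7, 1.5, -0.4]
width: 0.001
finger_force: 0.0
```

Request:
apply_moves(
  plan=[
    [0, -1, 0, 0, 0, 0],
    [0, -1, 0, 0, 0, 0],
    [0, -1, 0, 0, 0, 0],
    [0, -1, 0, 0, 0, 0],
    [0, -1, 0, 0, 0, 0],
  ],
)

```text
clock: 2.02
eef_pos: [0.465, -0.0084, 0.2313]
eef_rot: [0.125, 0.992, -0.0, 0.0]
ft_force: [-0.6, -0.3, 0.0]
width: 0.002
finger_force: 0.0
```

Request:
apply_moves(
  plan=[
    [0, -1, -0.5, 0, 0, 0],
    [0, -1, -0.5, 0, 0, 0],
    [0, -1, -0.5, 0, 0, 0],
    [0, -1, -0.5, 0, 0, 0],
    [0, -1, -0.5, 0, 0, 0],
    [0, -1, -0.5, 0, 0, 0],
  ],
)

```text
clock: 2.52
eef_pos: [0.4648, -0.156, 0.1552]
eef_rot: [0.125, 0.992, 0.0, -0.001]
ft_force: [0.2, -0.2, 0.9]
width: 0.004
finger_force: 0.0
```

Request:
apply_moves(
  plan=[
    [0, -0.06, 0, 0, 0, 0],
    [0, -0.06, -0.3, 0, 0, 0],
    [0, -0.06, -0.3, 0, 0, 0],
    [0, -0.06, -0.3, 0, 0, 0],
    [0, -0.06, -0.3, 0, 0, 0],
  ],
)

```text
clock: 2.93
eef_pos: [0.4651, -0.1643, 0.1124]
eef_rot: [0.123, 0.992, 0.0, -0.0]
ft_force: [-0.3, -0.3, 0.3]
width: -0.001
finger_force: 0.0
```

Run:
```python
from h import *
print(env.get_state()['eef_pos'])
a=look('scene','sc4')[0][140:290,130:330,::-1];b=look('side','sd4')[0][150:300,200:350,::-1]
cv2.imwrite('pics/m4.png',np.hstack([cv2.resize(x,None,fx=f,fy=f,interpolation=2) for x,f in((a,2.2),(b,2.2))]))
```

```text
[ 0.46508518 -0.16425585  0.11235602]
```

View pics/m4.png

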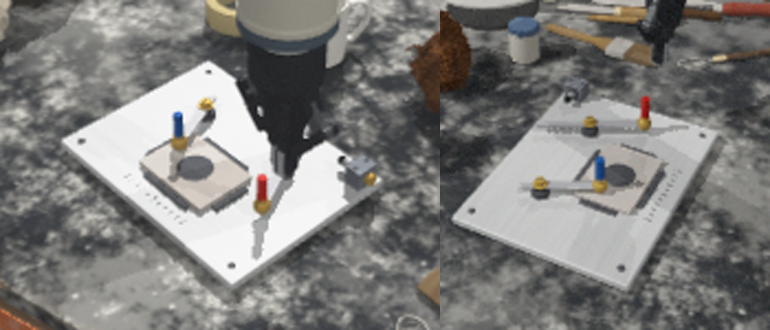

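The left half shows the closed fingertips at about (282,172), above and to the right of the red post at (262,185). The right half shows the tips at (655,60), clear of everything. Descending beside the post.

Request:
apply_moves(
  plan=[
    [0, 0, -0.2, 0, 0, 0],
    [0, 0, -0.39, 0, 0, 0],
    [0, 0, -0.39, 0, 0, 0],
    [0, 0, -0.39, 0, 0, 0],
  ],
)

```text
clock: 3.37
eef_pos: [0.4645, -0.1648, 0.0533]
eef_rot: [0.124, 0.992, 0.0, -0.001]
ft_force: [-0.2, 0.7, 0.1]
width: -0.006
finger_force: 0.0
```

Request:
apply_moves(
  plan=[
    [0.008, 0.032, 0, 0, 0, 0],
    [0.016, 0.065, 0, 0, 0, 0],
    [0.025, 0.097, 0, 0, 0, 0],
    [0.033, 0.129, 0, 0, 0, 0],
    [0.033, 0.129, 0, 0, 0, 0],
  ],
)

```text
clock: 3.78
eef_pos: [0.47, -0.1449, 0.0534]
eef_rot: [0.124, 0.992, -0.0, 0.0]
ft_force: [0.1, 0.7, 0.1]
width: -0.001
finger_force: 0.0
```

Request:
apply_moves(
  plan=[
    [0.008, 0.032, 0, 0, 0, 0],
    [0.016, 0.065, 0, 0, 0, 0],
    [0.025, 0.097, 0, 0, 0, 0],
    [0.033, 0.129, 0, 0, 0, 0],
    [0.033, 0.129, 0, 0, 0, 0],
  ],
)

```text
clock: 4.2
eef_pos: [0.4747, -0.1255, 0.0527]
eef_rot: [0.124, 0.992, 0.0, -0.0]
ft_force: [-0.4, 0.4, 0.2]
width: -0.001
finger_force: 0.0
```

```bash
cat > q.py <<'E'
from fit import *
import sys
v=np.load('v.npy')
def cen(im,c):
    i=im.astype(int);o=[k for k in range(3) if k!=c]
    m=(i[:,:,c]>110)&(i[:,:,c]>i[:,:,o].max(2)+70); m[:150]=0;m[290:]=0;m[:,:150]=0;m[:,345:]=0
    y,x=np.nonzero(m);return np.array([x.mean(),y.mean(),len(x)])
print(env.get_state()['ft_force'].round(1))
for n in('side','scene'):
    im=look(n,n+'_q')[0];b=np.load(f'pics/{n}.npz')['im']
    for k,c,i0 in(('A',0,3),('B',2,4)):
        c0,c1=cen(b,c),cen(im,c);d=(c1-c0)[:2]
        e=[np.linalg.norm(proj(n,post(v,k,q))-proj(n,post(v,k))-d) for q in np.arange(0,1.6,.01)]
        print(n,k,'q',round(.01*np.argmin(e),2),'err px',round(min(e),2),'n',c0[2],c1[2])
E
python3 q.py
```

```text
[-0.4  0.4  0.2]
side A q 0.38 err px 5.04 n 48.0 50.0
side B q 1.38 err px 0.04 n 2.0 1.0
scene A q 0.77 err px 0.13 n 41.0 28.0
scene B q 1.35 err px 0.01 n 4.0 4.0
```

Run:
```python
from h import *
a=cv2.imread('pics/scene_q.png')[140:260,150:310];b=cv2.imread('pics/side_q.png')[150:270,210:340]
cv2.imwrite('pics/m5.png',np.hstack([cv2.resize(x,None,fx=2.7,fy=2.7,interpolation=2) for x in(a,b)]))
```

```text
(no output)
```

View pics/m5.png

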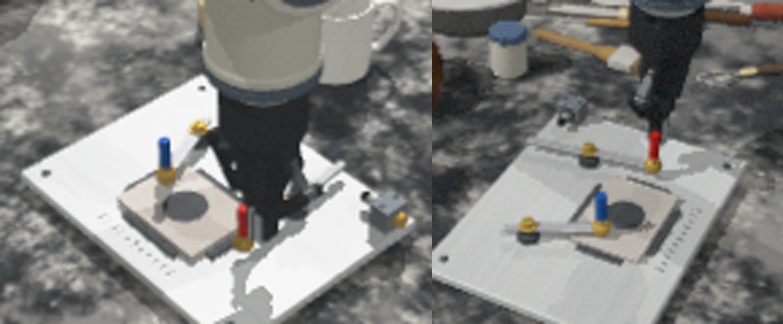

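The red post (left half at (243,215)) has swung to about q≈0.77 with the finger behind it, and the plate hasn't moved. Pushing on toward the plate edge.

Request:
apply_moves(
  plan=[
    [0.008, 0.032, 0, 0, 0, 0],
    [0.016, 0.065, 0, 0, 0, 0],
    [0.025, 0.097, 0, 0, 0, 0],
    [0.029, 0.113, 0, 0, 0, 0],
    [0.029, 0.113, 0, 0, 0, 0],
  ],
)

```text
clock: 4.72
eef_pos: [0.4791, -0.1088, 0.0528]
eef_rot: [0.124, 0.992, 0.0, 0.0]
ft_force: [-0.1, 0.7, 0.3]
width: 0.002
finger_force: 0.0
```

Request:
apply_moves(
  plan=[
    [0.004, 0.016, 0, 0, 0, 0],
    [0.008, 0.032, 0, 0, 0, 0],
    [0.008, 0.032, 0, 0, 0, 0],
  ],
)

```text
clock: 4.97
eef_pos: [0.4805, -0.1046, 0.0529]
eef_rot: [0.124, 0.992, -0.0, 0.0]
ft_force: [1.2, -1.9, 0.8]
width: -0.002
finger_force: 0.9
```

Request:
apply_moves(
  plan=[
    [0.004, 0.016, 0, 0, 0, 0],
    [0.008, 0.032, 0, 0, 0, 0],
    [0.008, 0.032, 0, 0, 0, 0],
  ],
)

```text
clock: 5.22
eef_pos: [0.4821, -0.1004, 0.0532]
eef_rot: [0.124, 0.992, -0.0, 0.001]
ft_force: [0.7, -1.0, -0.2]
width: 0.0
finger_force: 0.0
```

Request:
apply_moves(
  plan=[
    [0.002, 0.008, 0, 0, 0, 0],
    [0.005, 0.019, 0, 0, 0, 0],
    [0.005, 0.019, 0, 0, 0, 0],
  ],
)

```text
clock: 5.47
eef_pos: [0.4824, -0.0969, 0.0528]
eef_rot: [0.124, 0.992, -0.0, 0.0]
ft_force: [0.1, -1.8, -0.4]
width: -0.005
finger_force: 0.8
```

Request:
apply_moves(
  plan=[
    [0.002, 0.008, 0, 0, 0, 0],
    [0.005, 0.019, 0, 0, 0, 0],
    [0.005, 0.019, 0, 0, 0, 0],
  ],
)

```text
clock: 5.72
eef_pos: [0.4831, -0.094, 0.0528]
eef_rot: [0.124, 0.992, -0.0, 0.0]
ft_force: [0.6, -2.2, 1.2]
width: -0.0
finger_force: 1.0
```

```bash
sed -i 's/m\[:,345:\]=0/m[:,315:]=0/' q.py; python3 q.py
```

```text
[ 0.6 -2.2  1.2]
side A q 1.21 err px 0.29 n 35.0 32.0
side B q 1.35 err px 0.5 n 2.0 2.0
scene A q 1.25 err px 0.24 n 41.0 11.0
scene B q 1.35 err px 0.01 n 4.0 4.0
```

Request:
apply_moves(
  plan=[
    [0.002, 0.007, 0, 0, 0, 0],
    [0.003, 0.013, 0, 0, 0, 0],
    [0.003, 0.013, 0, 0, 0, 0],
  ],
)

```text
clock: 6.07
eef_pos: [0.4834, -0.0921, 0.0528]
eef_rot: [0.124, 0.992, -0.0, 0.0]
ft_force: [1.8, -2.4, -0.3]
width: 0.0
finger_force: 1.1
```

Request:
apply_moves(
  plan=[
    [0.002, 0.007, 0, 0, 0, 0],
    [0.003, 0.013, 0, 0, 0, 0],
    [0.003, 0.013, 0, 0, 0, 0],
  ],
)

```text
clock: 6.32
eef_pos: [0.4839, -0.0902, 0.0528]
eef_rot: [0.124, 0.992, -0.0, 0.0]
ft_force: [1.1, -3.6, 0.2]
width: 0.002
finger_force: 1.5
```

Request:
apply_moves(
  plan=[
    [0.002, 0.007, 0, 0, 0, 0],
    [0.002, 0.007, 0, 0, 0, 0],
    [0.002, 0.007, 0, 0, 0, 0],
  ],
)

```text
clock: 6.57
eef_pos: [0.484, -0.0891, 0.0528]
eef_rot: [0.124, 0.992, 0.0, -0.0]
ft_force: [0.8, -3.3, 1.1]
width: -0.002
finger_force: 1.3
```

Request:
apply_moves(
  plan=[
    [0.002, 0.007, 0, 0, 0, 0],
    [0.002, 0.007, 0, 0, 0, 0],
    [0.002, 0.007, 0, 0, 0, 0],
  ],
)

```text
clock: 6.82
eef_pos: [0.4843, -0.0881, 0.0528]
eef_rot: [0.124, 0.992, 0.0, -0.0]
ft_force: [1.7, -4.0, 0.2]
width: -0.002
finger_force: 1.4
```

Request:
apply_moves(
  plan=[
    [0.002, 0.007, 0, 0, 0, 0],
    [0.002, 0.007, 0, 0, 0, 0],
    [0.002, 0.007, 0, 0, 0, 0],
  ],
)

```text
clock: 7.07
eef_pos: [0.4846, -0.087, 0.0528]
eef_rot: [0.124, 0.992, 0.0, -0.0]
ft_force: [1.7, -2.8, -0.4]
width: 0.002
finger_force: 1.5
```

Request:
apply_moves(
  plan=[
    [0.002, 0.007, 0, 0, 0, 0],
    [0.002, 0.007, 0, 0, 0, 0],
    [0.002, 0.007, 0, 0, 0, 0],
  ],
)

```text
clock: 7.32
eef_pos: [0.4849, -0.086, 0.0528]
eef_rot: [0.124, 0.992, 0.0, -0.0]
ft_force: [0.2, -3.9, 0.3]
width: 0.001
finger_force: 1.5
```

Request:
apply_moves(
  plan=[
    [0.0025, 0.01, 0, 0, 0, 0],
    [0.0025, 0.01, 0, 0, 0, 0],
    [0.0025, 0.01, 0, 0, 0, 0],
  ],
)

```text
clock: 7.57
eef_pos: [0.4853, -0.0844, 0.0528]
eef_rot: [0.124, 0.992, 0.0, -0.0]
ft_force: [0.8, -3.5, 0.1]
width: -0.003
finger_force: 1.3
```

Request:
apply_moves(
  plan=[
    [0.0025, 0.01, 0, 0, 0, 0],
    [0.0025, 0.01, 0, 0, 0, 0],
    [0.0025, 0.01, 0, 0, 0, 0],
  ],
)

```text
clock: 7.82
eef_pos: [0.486, -0.0833, 0.0528]
eef_rot: [0.124, 0.992, -0.0, 0.0]
ft_force: [2.7, -7.4, -0.8]
width: -0.003
finger_force: 3.1
```

Request:
apply_moves(
  plan=[
    [0.0027, 0.003, 0, 0, 0, 0],
    [0.0027, 0.003, 0, 0, 0, 0],
    [0.0027, 0.003, 0, 0, 0, 0],
  ],
)

```text
clock: 8.07
eef_pos: [0.4862, -0.083, 0.0528]
eef_rot: [0.124, 0.992, -0.0, 0.0]
ft_force: [0.6, -9.5, -1.4]
width: -0.001
finger_force: 4.5
```

Request:
apply_moves(
  plan=[
    [0.0027, 0.003, 0, 0, 0, 0],
    [0.0027, 0.003, 0, 0, 0, 0],
    [0.0027, 0.003, 0, 0, 0, 0],
  ],
)

```text
clock: 8.32
eef_pos: [0.4865, -0.0826, 0.0528]
eef_rot: [0.124, 0.992, -0.0, 0.0]
ft_force: [0.3, -11.2, -0.1]
width: 0.002
finger_force: 5.3
```

Request:
apply_moves(
  plan=[
    [0.002, 0.0025, 0, 0, 0, 0],
    [0.002, 0.0025, 0, 0, 0, 0],
    [0.002, 0.0025, 0, 0, 0, 0],
    [0.002, 0.0025, 0, 0, 0, 0],
    [0.002, 0.0025, 0, 0, 0, 0],
  ],
)

```text
clock: 8.73
eef_pos: [0.4867, -0.0823, 0.0528]
eef_rot: [0.124, 0.992, -0.0, -0.0]
ft_force: [-1.1, -11.7, -1.2]
width: -0.001
finger_force: 5.9
```

Request:
apply_moves(
  plan=[
    [0, 0, 0, 0, 0, 0],
    [0, 0, 0, 0, 0, 0],
    [0, 0, 0, 0, 0, 0],
    [0, 0, 0, 0, 0, 0],
  ],
)

```text
clock: 9.07
eef_pos: [0.4867, -0.0823, 0.0528]
eef_rot: [0.124, 0.992, -0.0, -0.0]
ft_force: [-1.1, -11.2, -0.1]
width: -0.006
finger_force: 5.9
```

```bash
python3 q.py
```

```text
[ -1.1 -11.2  -0.1]
side A q 1.37 err px 0.27 n 35.0 34.0
side B q 1.38 err px 0.51 n 2.0 2.0
scene A q 0.0 err px nan n 41.0 0.0
scene B q 1.35 err px 0.01 n 4.0 4.0q.py:7: RuntimeWarning: Mean of empty slice.
  y,x=np.nonzero(m);return np.array([x.mean(),y.mean(),len(x)])
  ret = ret.dtype.type(ret / rcount)
```

Request:
apply_moves(
  plan=[
    [-0.002, -0.007, 0, 0, 0, 0],
    [-0.005, -0.02, 0, 0, 0, 0],
    [-0.01, -0.04, 0, 0, 0, 0],
    [-0.02, -0.08, 0, 0, 0, 0],
    [-0.033, -0.129, 0, 0, 0, 0],
    [-0.033, -0.129, 0, 0, 0, 0],
  ],
)

```text
clock: 9.67
eef_pos: [0.4815, -0.1022, 0.0527]
eef_rot: [0.124, 0.992, -0.0, -0.0]
ft_force: [-0.8, -0.2, 0.9]
width: -0.001
finger_force: 0.0
```

Request:
apply_moves(
  plan=[
    [0, 0, 0.2, 0, 0, 0],
    [0, 0, 0.45, 0, 0, 0],
    [0, 0, 0.45, 0, 0, 0],
    [0, 0, 0.45, 0, 0, 0],
  ],
)

```text
clock: 10.0
eef_pos: [0.4828, -0.1016, 0.1219]
eef_rot: [0.124, 0.992, -0.0, 0.002]
ft_force: [-0.5, 0.8, -1.0]
width: 0.001
finger_force: 0.0
```

Request:
apply_moves(
  plan=[
    [0.13, 0.54, 0, 0, 0, 0],
    [0.13, 0.54, 0, 0, 0, 0],
    [0.13, 0.54, 0, 0, 0, 0],
    [0.13, 0.54, 0, 0, 0, 0],
    [0.13, 0.54, 0, 0, 0, 0],
  ],
)

```text
clock: 10.42
eef_pos: [0.5008, -0.02, 0.1196]
eef_rot: [0.124, 0.992, -0.0, -0.001]
ft_force: [-0.5, 0.4, 0.0]
width: 0.002
finger_force: 0.0
```

```bash
python3 q.py
python3 - <<'E'
from h import *
print(env.get_state()['eef_pos'])
a=cv2.imread('pics/scene_q.png')[140:260,150:310];b=cv2.imread('pics/side_q.png')[150:270,210:340]
cv2.imwrite('pics/m6.png',np.hstack([cv2.resize(x,None,fx=2.7,fy=2.7,interpolation=2) for x in(a,b)]))
E
```

```text
[-0.5  0.4  0. ]
side A q 1.36 err px 0.22 n 35.0 37.0
side B q 0.0 err px nan n 2.0 0.0
scene A q 1.37 err px 0.8 n 41.0 39.0
scene B q 1.35 err px 0.5 n 4.0 2.0
[ 0.50092606 -0.02084811  0.11984475]q.py:7: RuntimeWarning: Mean of empty slice.
  y,x=np.nonzero(m);return np.array([x.mean(),y.mean(),len(x)])
  ret = ret.dtype.type(ret / rcount)
```

View pics/m6.png

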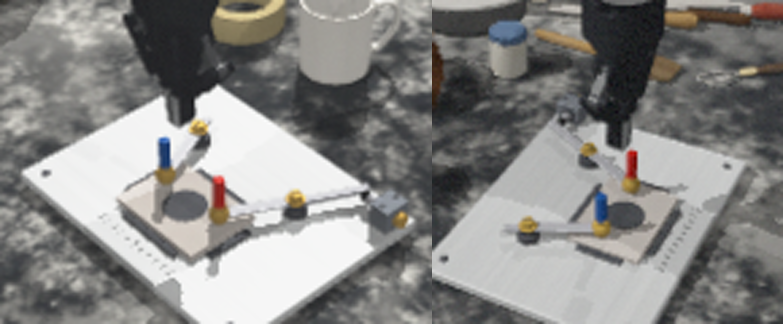

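The red clip (left half at (220,195)) is holding on the plate with its heel at the stop. The fingertips at (180,122) are above the gap between the posts. Descending and pushing the blue post outward.

Request:
apply_moves(
  plan=[
    [0, 0, -0.15, 0, 0, 0],
    [0, 0, -0.3, 0, 0, 0],
    [0, 0, -0.43, 0, 0, 0],
    [0, 0, -0.43, 0, 0, 0],
    [0, 0, -0.43, 0, 0, 0],
  ],
)

```text
clock: 10.93
eef_pos: [0.5006, -0.0209, 0.0554]
eef_rot: [0.125, 0.992, 0.0, -0.001]
ft_force: [-0.3, 0.1, 0.4]
width: 0.001
finger_force: 0.0
```

Request:
apply_moves(
  plan=[
    [0.008, 0.032, 0, 0, 0, 0],
    [0.016, 0.065, 0, 0, 0, 0],
    [0.025, 0.097, 0, 0, 0, 0],
    [0.033, 0.129, 0, 0, 0, 0],
    [0.033, 0.129, 0, 0, 0, 0],
  ],
)

```text
clock: 11.35
eef_pos: [0.5068, 0.0002, 0.0563]
eef_rot: [0.124, 0.992, 0.0, 0.001]
ft_force: [-0.9, -0.1, -0.7]
width: 0.001
finger_force: 0.0
```

Request:
apply_moves(
  plan=[
    [0.008, 0.032, 0, 0, 0, 0],
    [0.016, 0.065, 0, 0, 0, 0],
    [0.025, 0.097, 0, 0, 0, 0],
    [0.033, 0.129, 0, 0, 0, 0],
    [0.033, 0.129, 0, 0, 0, 0],
  ],
)

```text
clock: 11.77
eef_pos: [0.5116, 0.0195, 0.0558]
eef_rot: [0.124, 0.992, 0.0, 0.0]
ft_force: [-0.3, -0.2, 0.0]
width: -0.001
finger_force: 0.0
```

Request:
apply_moves(
  plan=[
    [0.008, 0.032, 0, 0, 0, 0],
    [0.016, 0.065, 0, 0, 0, 0],
    [0.025, 0.097, 0, 0, 0, 0],
    [0.033, 0.129, 0, 0, 0, 0],
    [0.039, 0.155, 0, 0, 0, 0],
    [0.039, 0.155, 0, 0, 0, 0],
  ],
)

```text
clock: 12.27
eef_pos: [0.5174, 0.0426, 0.0558]
eef_rot: [0.124, 0.992, 0.0, 0.0]
ft_force: [-0.4, 0.7, -0.8]
width: 0.001
finger_force: 0.0
```

```bash
python3 q.py 2>/dev/null
python3 - <<'E'
from h import *
print(env.get_state()['eef_pos'])
a=cv2.imread('pics/scene_q.png')[140:260,150:310];b=cv2.imread('pics/side_q.png')[150:270,210:340]
cv2.imwrite('pics/m7.png',np.hstack([cv2.resize(x,None,fx=2.7,fy=2.7,interpolation=2) for x in(a,b)]))
E
```

```text
[-0.4  0.7 -0.8]
side A q 1.41 err px 0.91 n 35.0 41.0
side B q 0.61 err px 1.15 n 2.0 1.0
scene A q 1.39 err px 0.2 n 41.0 48.0
scene B q 0.0 err px nan n 4.0 0.0
[0.51704417 0.04205421 0.05574699]
```

View pics/m7.png

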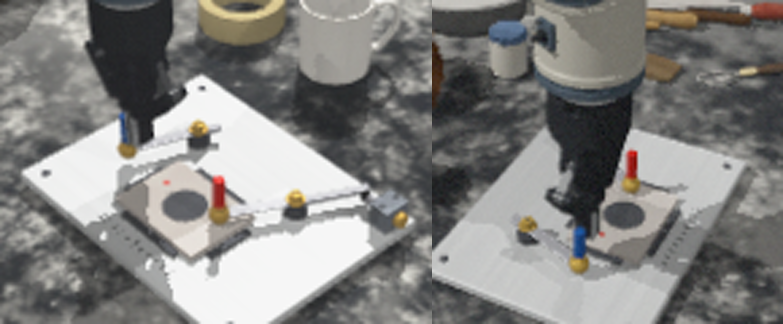

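The blue clip has swung off the plate (q≈0.6). The red spot is visible at (166,183), the plate is still in its nest and the red clip is still holding. Backing off and lifting.

Request:
apply_moves(
  plan=[
    [-0.008, -0.032, 0, 0, 0, 0],
    [-0.025, -0.097, 0, 0, 0, 0],
    [-0.025, -0.097, 0, 0, 0, 0],
  ],
)

```text
clock: 12.62
eef_pos: [0.5127, 0.0257, 0.0557]
eef_rot: [0.124, 0.992, -0.0, -0.0]
ft_force: [-0.2, -0.6, -0.8]
width: 0.003
finger_force: 0.0
```

Request:
apply_moves(
  plan=[
    [0, 0, 0.2, 0, 0, 0],
    [0, 0, 0.45, 0, 0, 0],
    [0, 0, 0.7, 0, 0, 0],
    [0, 0, 1, 0, 0, 0],
    [0, 0, 1, 0, 0, 0],
    [0, 0, 1, 0, 0, 0],
    [0, 0, 1, 0, 0, 0],
    [0, 0, 1, 0, 0, 0],
  ],
)

```text
clock: 13.28
eef_pos: [0.5125, 0.027, 0.2046]
eef_rot: [0.124, 0.992, -0.0, -0.001]
ft_force: [0.1, -0.2, -1.3]
width: -0.002
finger_force: 0.0
```

```bash
python3 q.py 2>/dev/null
python3 - <<'E'
from h import *
a=cv2.imread('pics/scene_q.png')[140:260,150:310];b=cv2.imread('pics/side_q.png')[150:270,210:340]
cv2.imwrite('pics/m8.png',np.hstack([cv2.resize(x,None,fx=2.7,fy=2.7,interpolation=2) for x in(a,b)]))
E
```

```text
[ 0.1 -0.2 -1.3]
side A q 1.41 err px 0.78 n 35.0 39.0
side B q 0.59 err px 0.19 n 2.0 2.0
scene A q 1.4 err px 0.04 n 41.0 40.0
scene B q 0.61 err px 0.15 n 4.0 6.0
```

View pics/m8.png

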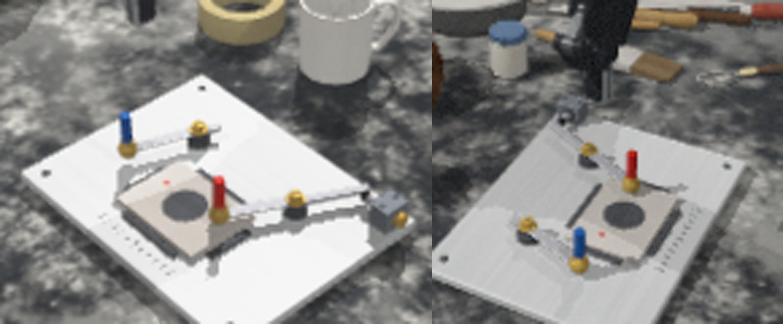

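The red clip is on the plate at q≈1.39, the blue clip is clear at q≈0.6, the red spot shows at (166,183), and the robot is clear of everything.

```bash
python3 -c "
from station import env
print(env.job_done())"
```

```text
the job is handed in; nothing more can be done
None
```

I handed the job in: the red-post clip was pressed against the stop with about 9 N on the post and left holding at a swing of about 1.39 rad, and the blue-post clip stands clear at about 0.60 rad with the plate still in its nest; the hand-in returned no verdict.

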